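# Lay down the tall carton and clip on the top tray of the entryway stand

## Robot

A 6-joint arm with a two-finger parallel gripper is mounted at the origin on the work surface. World frame = base frame: x ahead of the robot, y to its left, z up, the work surface at z = 0. Lengths are in mm, angles in rad, forces in N, time in s.
With the tool pointing down it reaches from about 400 to 925 mm from the base axis. Payload 12.5 kg.
Tool frame: the origin (TCP) lies at the very end of the fingers, on their centre line; the grasp point (between the pads) lies 19 mm behind it; z points along the fingers, y is the line along which they close (so a half turn about z gives the same grasp; the last joint's range is limited). The gripper opens to 95 mm and grips with 3 to 60 N. Pads are 20 mm wide; open, the fingers measure 119 mm over their backs; the gripper's body (75 mm by 180 mm) begins 59 mm behind the grasp point.
Start: joints at [1.166, 0.491, 1.559, -0, 1.092, -0.106], TCP at [183.966, 597.33, 214.661] pointing down, gripper open.
Joint ranges: [-3.1, 3.1], [-0.84, 2.19], [0.05, 2.79], [-1.13, 4.28], [0.06, 2.93], [-2.69, 2.69]. Speed limits (rad/s): [2.22, 2.22, 2.79, 3.14, 3.14, 3.14].

## Interface

Orientations are given as [roll, pitch, yaw] about the fixed x, y, z axes, in that order (R = Rz(yaw) Ry(pitch) Rx(roll)).
In Python, from cell import state, imaging, env, spot_in, mark_of gives the robot as it stands. The module is installed in compiled form; this text tells all that it offers.
- The arm moves only by the tool step_arm, never from a script. Its argument "increments" is a list of rows, each an object with "slide": the shift along the tool's x, y, z in m, a list of three; "roll": the turn about the tool's z in rad. A call has 1 to 5 rows; each row is the pose to reach, as a shift and turn from the pose commanded when the call began, along the tool's axes at that moment; what a row does not reach only later rows make up. A row lasts 1/8 s, in which the tool goes at most 62.5 mm and 10.7 degrees, less where a joint would pass 70% of its speed; a pose out of reach is approached as far as the arm can. A call with a gripper value outside its range is refused whole. "fingers" is the opening, from 0 (shut) to 1 (fully open), set as the call begins (left out, the last holds). The fingers move at their own pace and stop on an object; the grip force is fixed at half the most. Time passes only in rows, so rows that repeat a pose let the fingers close. It gives the time, the measured TCP pose, the force, the opening and the grip force at its end, in the units of the state.
- state(): the state, without advancing time (a new reading comes with each control period).
- imaging.read_camera(name): name is "side" or "top" or "wrist"; returns a dict with "color" (420x560x3 uint8, red, green, blue), "z_map" (420x560 float32, mm along the optical axis (not along the pixel's ray), 0 where there is no reading), "intrinsics" (3x3 intrinsics, pixels), "distortion" ([k1, k2, p1, p2, k3] as OpenCV has them; the pictures are not rectified), "camera_from_world" (4x4, takes a point from world to camera coordinates). Camera axes: x right, y up, looking along -z (the intrinsics and any distortion apply to the point x, -y, -z); pixel columns grow to the right and rows downward; lengths in mm; the calibration is good to about 2 mm. A picture is of the moment at which its call begins.
- env.job_done(): hands the job in; it is judged then, once.
Trained networks look in the newest picture that a camera, given by its name, has taken for a name from the list of things; names that differ only in an ending like _2 or _b are one class to them, and where a whole thing is asked for, a point or a joint stands for the part that bears it (a point fixed in the world has none). Each returns a list of dicts, best first, with "confidence" (0 to 1); they miss things now and then, are a little off and sometimes report something else, mostly with a low value. They report only what shows in the picture. A call takes as long as a camera call. They do not tell look-alikes from the thing itself.
- spot_in(camera, target): "bbox" ([left, top, right, bottom] in pixels, round what is visible of it).
- mark_of(camera, target): "uv" ([column, row] in pixels: a listed point, or the origin of a listed thing).
The state is a dict: "t": time; "joints": joint angles; "qvel": joint speeds; "tau": joint torques, N m; "eef_pos": TCP position; "tcp_rot": TCP orientation; "ft_force": force on the tool from outside, world axes, zero at the start; "moment": the same for the moment, N m; "opening": opening from 0.0 (shut) to 1.0 (fully open); "grip_force": force on a finger pad.
Only numpy, scipy, OpenCV 4.12 (cv2) and the standard library are available. Lean on these libraries where they do the work, as an engineer would, in place of code of your own. Each camera call takes 0.05 s, during which the arm holds its last target. There are 200 camera calls.

## Task

Push the tall carton over, away from the bare end of the stand, so that it lies lengthwise on the cork; then set the loose tray over the stand so that every corner hole drops over its own pin, feeling for them where they stand, and press it down until it sits flat on all four columns and both end clips have snapped over its edges. Leave the toy car, the polish tin and the brush where they are.

Things in the scene. Friction and masses are not known exactly. Their poses are not given: they have to be found in the camera images.
- stand: Fixed wooden stand. Origin at the centre of its underside, on the bench; x along its length, z up. Lower tray board 320 (x) by 190 (y) by 12 mm, side rims 26 mm high at y +-92. Four round columns, 22 mm thick, with flat tops 100 mm above the origin (there the upper tray sits), and a spring clip at each end, all stand on one runner frame (see pin_level).
- pin_level (a point): Fixed point over the stand's middle, level with the pin tips (140 mm up). Pins: steel, 10 mm thick, 40 mm tall, last 1.5 mm tapered to 7 mm, on the columns at x +-135, y +-75 mm from the runner frame's middle. That frame slides stiffly (about 25 N) along the stand's x and was left anywhere within 8 mm of this point, in y exact; its place is not reported: find it by touch or sight.
- cork_step (a point): Middle of the edge of the 6 mm thick cork liner in the lower tray: at x -48 mm, 18 mm above the stand's origin. Cork lies from there to x +142 mm, y +-60; the end on the -x side is bare board (top at 12 mm), so the edge is a low step against which the carton's foot can butt. Axes as the stand's.
- clip_near (a joint): Spring clip at the stand's -x (bare) end, on the runner frame: 0 at rest, grows (rad) as it bends outward about its foot, 95 mm below its nose. Steel leaf 36 mm wide, outer face 158 mm from the frame's middle, top 124 mm above the stand's origin. The nose leans 3 mm in over the place of the tray's end edge; its ramp, 27 deg from vertical, rises outward from 110 mm.
- clip_far (a joint): The same clip at the stand's +x end, mirrored. A lowered tray first rests on both ramps, 10 to 20 mm above the column tops, holes already around the pins; a press of some 8 to 22 N on the middle of its handle (varies with friction) drives it down until both noses snap over its edges and the clips read about 0 again. One end may snap first: then press over the end still up.
- tray_grip (a point): Loose upper tray, light wood, about 0.4 kg (varies), flat on the bench at the start. Point: centre of its handle bar, over the tray's middle, 72 mm above its underside; x along its length, z up. The bar runs along x: 114 mm long, 14 wide (y), 16 high, top 80 mm above the underside, on two 14 mm uprights at x +-50; free space beneath.
- tray_hole (a point): Underside mouth of the tray's corner hole at x -135, y +75 mm from its middle. Tray board 300 (x) by 180 (y) by 8 mm with four such 12.5 mm through holes at x +-135, y +-75; lips up to 26 mm above the underside at y +-87 and x +-120. Either way round fits the stand. Axes as the tray's.
- carton_mid (a point): Tall closed carton, 74 by 74 by 140 mm high, about 0.3 kg (varies), standing at the start on the stand's bare end, its foot 0 to 9 mm from the cork's edge. Point at its centre; z along its height, x about along the stand's. Lying on the cork it is 74 mm high and clears the upper tray by 8 mm.
- toy_car: Bystander: blue toy car, 90 by 46 by 41 mm; origin at the centre of its underside.
- polish_tin: Bystander: low round dark tin with a pale lid, 68 mm across, 30 mm high; origin at the centre of its underside.
- shoe_brush: Bystander: wooden shoe brush, 150 by 48 by 44 mm, bristles down; origin at the centre of its underside.
Mind the look-alikes: they are no part of the job. Of the things that look like the part that bears carton_mid, the smallest one is meant.

How it is judged (in metres and radians):
On the way, in this order (a step that is already met when the one before it is completed fails the run):
1. the carton lies on its side on the cork, lengthwise, before the tray is fitted (angle between the z axis of carton_mid and the x axis of stand, either way round below 0.25 rad and z of carton_mid in the frame of stand below 0.062 m and horizontal distance between carton_mid and stand below 0.075 m), for 0.2 s.
2. all four holes are over their pins (horizontal distance between tray_grip and stand below 0.014 m and angle between the z axis of tray_grip and the z axis of stand, either way round below 0.12 rad and angle between the x axis of tray_grip and the x axis of stand, either way round below 0.03 rad and z of tray_grip in the frame of stand below 0.202 m), for 0.1 s.
At the end, for the whole second after the job is handed in: Tray on all four columns: handle 172 +- 3 mm above the stand's origin, within 14 mm of its middle, level to 0.015 rad, in line to 0.03; both clips below 0.025 rad; carton on its side under it, lengthwise within 0.25 rad, centre within 75 mm of the stand's middle (all of step 1 and horizontal distance between tray_grip and stand below 0.014 m and z of tray_grip in the frame of stand between 0.169 and 0.175 m and angle between the z axis of tray_grip and the z axis of stand, either way round below 0.015 rad and angle between the x axis of tray_grip and the x axis of stand, either way round below 0.03 rad and value of joint each of clip_near, clip_far below 0.025 rad); the robot touches nothing.
It fails at once if a bystander is moved by more than 20 mm (distance of any of toy_car, polish_tin, shoe_brush from where it was at the start of the episode above 0.02 m).
It also fails if it takes over 72 s, if anything falls off the work surface, if the arm or the gripper's body presses on something with over 40 N, if the wrist force passes 120 N, or if a joint passes its speed limit or range.

## Working session

There is one attempt and no reset: what is moved stays moved. The work goes in short steps, Python scripts to look and compute and a tool call to move; the robot and the scene stay as the last step left them, time stands still between calls to the robot, and variables do not carry over. Pictures are saved under pics/ and viewed, at most 10 in all, crops included, and the job is handed in when it is done.

Besides the shell and the picture viewer there is one more tool, called after "Request:" by a JSON object that holds its "name" and its "arguments", one argument or row to a line. step_arm: Moves the arm, as the interface text tells. Its arguments: {"type":"object","properties":{"increments":{"type":"array"},"fingers":{"type":"number"}},"required":["increments"]}

```bash
mkdir -p pics
cat > h.py <<'E'
import numpy as np, cv2
from cell import state, imaging, env, spot_in, mark_of
def cam(n):
    return imaging.read_camera(n)
def save(c,f,crop=None,s=1):
    im=c["color"][:,:,::-1]
    if crop: l,t,r,b=crop; im=im[t:b,l:r]
    if s!=1: im=cv2.resize(im,None,fx=s,fy=s,interpolation=cv2.INTER_CUBIC)
    cv2.imwrite(f,im)
def ray(c,uv):
    p=cv2.undistortPoints(np.array([[uv]],float),np.array(c["intrinsics"],float),np.array(c["distortion"],float))[0,0]
    T=np.linalg.inv(c["camera_from_world"]); d=T[:3,:3]@np.array([p[0],-p[1],-1.]); return T[:3,3],d
def at_z(c,uv,z):
    o,d=ray(c,uv); return o+d*(z-o[2])/d[2]
def at_depth(c,uv):
    o,d=ray(c,uv); u,v=int(round(uv[0])),int(round(uv[1])); return o+d*c["z_map"][v,u]
def tri(rs):
    A=0;b=0
    for o,d in rs:
        d=d/np.linalg.norm(d);P=np.eye(3)-np.outer(d,d);A=A+P;b=b+P@o
    return np.linalg.solve(A,b)
def proj(c,p):
    M=np.array(c["camera_from_world"])@np.append(p,1); q=np.array([[M[0],-M[1],-M[2]]])
    return cv2.projectPoints(q,np.zeros(3),np.zeros(3),np.array(c["intrinsics"],float),np.array(c["distortion"],float))[0][0,0]
def cloud(c):
    v,u=np.mgrid[0:420,0:560]; uv=np.stack([u,v],-1).reshape(-1,1,2).astype(float)
    p=cv2.undistortPoints(uv,np.array(c["intrinsics"],float),np.array(c["distortion"],float))[:,0]
    z=c["z_map"].reshape(-1); P=np.stack([p[:,0]*z,-p[:,1]*z,-z],1)
    T=np.linalg.inv(c["camera_from_world"]); return (P@T[:3,:3].T+T[:3,3]).reshape(420,560,3)
E
python3 - <<'E'
from h import *
np.set_printoptions(precision=1,suppress=True)
C={}
for n in ["side","top"]:
    c=cam(n);C[n]=c;save(c,f"pics/{n}0.png")
    print(n,np.linalg.inv(c["camera_from_world"])[:3,3])
    for t in ["stand","pin_level","cork_step","tray_grip","tray_hole","carton_mid","toy_car","polish_tin","shoe_brush"]:
        print(t,[(np.array(m["uv"]),round(m["confidence"],2)) for m in mark_of(n,t)][:4], [(np.array(m["bbox"]),round(m["confidence"],2)) for m in spot_in(n,t)][:4] if t in("carton_mid","tray_grip","stand") else "")
print(state())
a=np.hstack([C["side"]["color"],C["top"]["color"]])
cv2.imwrite("pics/both.png",cv2.resize(a[:,:,::-1],(800,300)))
E
```

```text
side [ 326.4 -649.9  729.5]
stand [(array([286.9, 221.3]), 0.8)] [(array([223.9, 153.6, 355.6, 255.9]), 0.6)]
pin_level [(array([283.4, 176.7]), 0.74)] 
cork_step [(array([270.5, 219.3]), 0.56)] 
tray_grip [(array([357.9, 334.5]), 0.71)] [(array([268.5, 299.5, 445.3, 420. ]), 0.61), (array([332.5, 168.4, 345.5, 201.1]), 0.31)]
tray_hole [(array([277.1, 359. ]), 0.89)] 
carton_mid [(array([313.2, 138.6]), 0.79), (array([174.9, 189.1]), 0.69), (array([257.1, 203. ]), 0.59)] [(array([234.3, 170.7, 275.8, 235.4]), 0.91), (array([148.2, 147.8, 206.9, 226.3]), 0.91), (array([297.1, 102.8, 337. , 169.7]), 0.69), (array([220.3, 152.7, 354.3, 259.4]), 0.4)]
toy_car [(array([389.3, 255.3]), 0.64)] 
polish_tin [(array([244.8, 291.6]), 0.89)] 
shoe_brush [(array([248.9, 162.6]), 0.94)] 
top [ 322.9   92.9 1355.9]
stand [(array([244.2, 196.8]), 0.73)] [(array([203.7, 138.3, 281.1, 260.9]), 0.8)]
pin_level [(array([237.2, 191. ]), 0.56)] 
cork_step [(array([242.4, 214.7]), 0.95), (array([406.5, 191.9]), 0.37)] 
tray_grip [(array([407.5, 190.4]), 0.91)] [(array([359.4, 137.8, 443. , 251.2]), 0.61)]
tray_hole [(array([385.2, 247.5]), 0.98)] 
carton_mid [(array([197.7, 296.4]), 0.95), (array([146.4, 136. ]), 0.9), (array([242.8, 224.5]), 0.77)] [(array([114. , 102.6, 177.4, 164.5]), 0.95), (array([164.6, 276.3, 223.6, 322.4]), 0.92), (array([222.3, 208.9, 258.4, 243.8]), 0.81)]
toy_car [(array([313.3, 132. ]), 0.56)] 
polish_tin [(array([319.7, 255.2]), 0.58)] 
shoe_brush [(array([140.6, 211.4]), 0.84)] 
{'t': 1.3, 'joints': array([ 1.2,  0.5,  1.6, -0. ,  1.1, -0.1]), 'qvel': array([ 0., -0.,  0., -0., -0., -0.]), 'tau': array([ -0. , -61.2, -25.8,   0.1,   0. ,  -0. ]), 'eef_pos': array([184. , 597.3, 214.7]), 'tcp_rot': array([3.1, 0. , 2.8]), 'ft_force': array([ 0.1, -0.4, -0.7]), 'moment': array([-0., -0., -0.]), 'grip_force': 0.0, 'opening': 1.0017114447270374}
```

View both.

Run:
```python
import cv2,numpy as np
s=cv2.imread("pics/side0.png")[90:270,130:410]; t=cv2.imread("pics/top0.png")[90:330,100:460]
a=cv2.resize(s,(440,283)); 
cv2.imwrite("pics/v1.png",cv2.resize(t,(800,533),interpolation=cv2.INTER_CUBIC))
cv2.imwrite("pics/v2.png",cv2.resize(s,(800,514),interpolation=cv2.INTER_CUBIC))
```

```text
(no output)
```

View pics/v1.png

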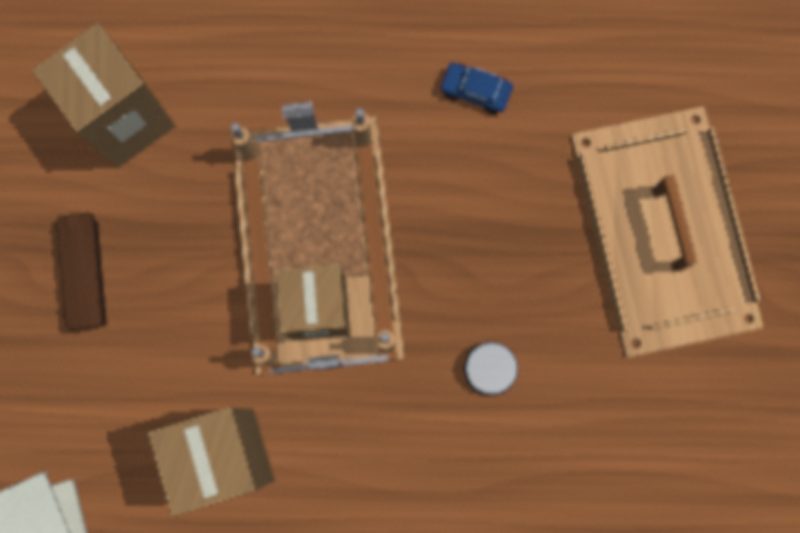

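View pics/v2.png

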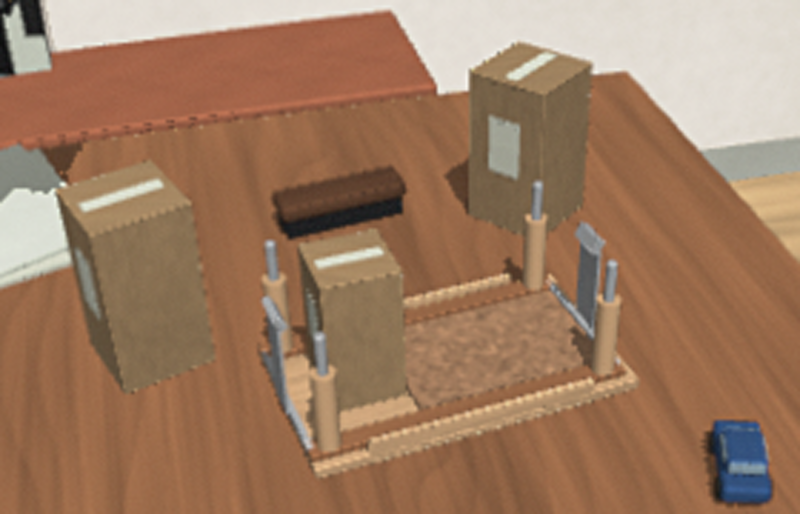

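View 1 (top crop): the three carton look-alikes stand at top px (147,133), (195,297) and (240,226). The one at (240,226), standing on the stand's bare end, is visibly the smallest and fits the description, and view 2 confirms it. The car is at (313,130), the tin at (320,255), the brush at (136,212) and the tray at (400,194). View 2 (side crop) shows the four pins and the near (bare) end at image left.

Run:
```python
from h import *
np.set_printoptions(precision=1,suppress=True)
s=cam("side");t=cam("top")
S=np.array([(270,243),(320,336),(538,184),(611,264)])/2.857+[130,90]
T=np.array([(257,350),(386,337),(236,130),(360,115)])/2.222+[100,90]
P=np.array([tri([ray(s,a),ray(t,b)]) for a,b in zip(S,T)])
print("pins tri",P); print("pins top z140",np.array([at_z(t,b,140) for b in T]))
print("side z140",np.array([at_z(s,b,140) for b in S]))
H=np.array([(635,343),(749,318),(586,142),(696,119)])/2.222+[100,90]
Hh=np.array([at_z(t,b,8) for b in H]);print("holes",Hh,Hh.mean(0))
for n,a,b in [("tray",(357.9,334.5),(407.5,190.4)),("stand",(286.9,221.3),(244.2,196.8)),("pinlev",(283.4,176.7),(237.2,191)),("cork",(270.5,219.3),(242.4,214.7)),("carton",(257.1,203),(242.8,224.5)),("car",(389.3,255.3),(313.3,132)),("tin",(244.8,291.6),(319.7,255.2)),("brush",(248.9,162.6),(140.6,211.4))]:
    print(n,tri([ray(s,a),ray(t,b)]))
X=cloud(t)
# rectangles via depth: carton top, tray board/handle
def rect(m,name):
    p=X[m][:,:2].astype(np.float32); r=cv2.minAreaRect(p); print(name,len(p),np.array(r[0]),np.array(r[1]),r[2],"z",np.median(X[m][:,2]))
u,v=np.meshgrid(np.arange(560),np.arange(420))
z=X[...,2]
m=(abs(u-240)<25)&(abs(v-226)<25)&(z>140)&(z<172); rect(m,"carton top")
m=(u>355)&(u<450)&(v>130)&(v<260)&(z>66)&(z<95); rect(m,"handle")
m=(u>355)&(u<450)&(v>130)&(v<260)&(z>4); rect(m,"tray")
Y=cloud(s);z=Y[...,2]
m=(Y[...,2]>66)&(Y[...,2]<95)&(np.hypot(Y[...,0]-Hh.mean(0)[0],Y[...,1]-Hh.mean(0)[1])<80)
p=Y[m][:,:2].astype(np.float32);print("handle side",cv2.minAreaRect(p),np.median(Y[m][:,2]))
```

```text
pins tri [[401.9 265.1 140.9]
 [420.3 116.3 140.8]
 [666.1 299.1 140.6]
 [685.1 151.3 140.5]]
pins top z140 [[401.3 265.2 140. ]
 [418.6 116.5 140. ]
 [663.1 299.7 140. ]
 [683.  151.8 140. ]]
side z140 [[402.7 266.5 140. ]
 [422.2 117.4 140. ]
 [669.9 300.7 140. ]
 [687.9 152.2 140. ]]
holes [[ 425.7 -198.8    8. ]
 [ 459.6 -346.2    8. ]
 [ 689.  -139.7    8. ]
 [ 722.4 -285.8    8. ]] [ 574.2 -242.6    8. ]
tray [ 567.5 -244.1   85.9]
stand [556.4 207.3  -1.1]
pinlev [547.9 213.7 142.7]
cork [506.3 209.4  13.9]
carton [470.6 201.7  82. ]
car [759.8   6.1   2.8]
tin [394.1 -12.3  -1.3]
brush [507.  502.   22.1]
carton top 847 [450.  218.5] [ 95.3 101.3] 5.902338027954102 z 151.76050071415648
handle 254 [ 573.5 -242.8] [114.   16.9] 12.878942489624023 z 78.7971611100528
tray 6400 [ 543.2 -149.5] [433.4 491.2] 0.8564215302467346 z 8.524687723551438
handle side ((575.0532836914062, -241.09632873535156), (114.3316421508789, 16.59678077697754), 12.293437004089355) 79.86309709267641
```

Run:
```python
from h import *
np.set_printoptions(precision=4,suppress=True)
t=cam("top");s=cam("side")
X=cloud(t);z=X[...,2];u,v=np.meshgrid(np.arange(560),np.arange(420))
c0=np.array([543.3,208]);a=0.129;ex=np.array([np.cos(a),np.sin(a)]);ey=np.array([-ex[1],ex[0]])
def rect(m,n):
    m=cv2.morphologyEx(m.astype(np.uint8),cv2.MORPH_OPEN,np.ones((5,5)))>0
    r=cv2.minAreaRect(X[m][:,:2].astype(np.float32));p=np.array(r[0])-c0
    print(n,r,"rel stand frame",p@ex,p@ey,"z",np.median(X[m][:,2]))
rect((u>215)&(u<265)&(v>203)&(v<250)&(z>146)&(z<158),"carton")
rect((u>160)&(u<226)&(v>272)&(v<326)&(z>100),"bigA")
rect((u>110)&(u<180)&(v>98)&(v<168)&(z>100),"bigB")
# cork edge / board extents at low z
L=(X[...,:2]-c0); sx=L@ex; sy=L@ey
m=(abs(sy)<100)&(abs(sx)<185)&(z>20)&(z<34)&(abs(abs(sy)-92)<8)
print("rim x range",np.percentile(sx[m],[1,99]), "y",np.percentile(sy[m],[1,50,99]))
for sg in(-1,1):
    mm=m&(sy*sg>0);print(np.percentile(sx[mm],[1,99]),np.median(sy[mm]))
for n in("eef_pos","tcp_rot","joints"):print(state()[n])
save(t,"pics/x.png")
```

```text
carton ((461.66131591796875, 206.24781799316406), (73.87606811523438, 74.31155395507812), 5.725996971130371) rel stand frame -81.18575597489246 8.764582546590002 z 151.63448079119144
bigA ((305.8131103515625, 233.35382080078125), (97.20146179199219, 276.4178466796875), 19.331865310668945) rel stand frame -232.25203939506002 55.694067735466476 z 181.3712575882231
bigB ((523.6876220703125, 317.21893310546875), (594.1732177734375, 97.74507904052734), 38.82787322998047) rel stand frame -5.399220952517976 110.83442213436962 z 181.25774378813048
rim x range [-108.6879  118.899 ] y [-91.3942  87.2701  98.6587]
[-103.383  112.902] -88.53018666818016
[-127.6864  123.6224] 93.9182207475074
[183.9652 597.3283 214.6282]
[3.1415 0.     2.8428]
[ 1.1664  0.4909  1.5589  0.      1.0917 -0.1056]
```

Request:
{"name": "step_arm", "arguments": {
  "increments": [
    {"slide":[-0.04,-0.043,0],"roll":0.18},
    {"slide":[-0.08,-0.085,0],"roll":0.36},
    {"slide":[-0.12,-0.128,0],"roll":0.54},
    {"slide":[-0.16,-0.17,0],"roll":0.72},
    {"slide":[-0.2,-0.212,0],"roll":0.9}
  ],
  "fingers": 0
}}

```text
t: 2.12
eef_pos: [313.3, 334.3, 214.9]
tcp_rot: [3.141, -0.0, 1.937]
ft_force: [0.7, 0.6, -0.4]
opening: 0.531
grip_force: 0.0
```

Request:
{"name": "step_arm", "arguments": {
  "increments": [
    {"slide":[-0.055,0.005,0],"roll":0.1},
    {"slide":[-0.11,0.01,0],"roll":0.18},
    {"slide":[-0.155,0.0147,0],"roll":0.243},
    {"slide":[-0.155,0.0147,0.04],"roll":0.243},
    {"slide":[-0.155,0.0147,0.08],"roll":0.243}
  ]
}}

```text
t: 2.75
eef_pos: [383.4, 196.2, 134.1]
tcp_rot: [3.14, -0.0, 1.698]
ft_force: [0.8, 0.2, 0.4]
opening: 0.025
grip_force: 0.0
```

Request:
{"name": "step_arm", "arguments": {
  "increments": [
    {"slide":[0,0.02,0],"roll":0},
    {"slide":[0,0.032,0],"roll":0},
    {"slide":[0,0.044,0],"roll":0},
    {"slide":[0,0.056,0],"roll":0},
    {"slide":[0,0.068,0],"roll":0}
  ]
}}

```text
t: 3.38
eef_pos: [450.9, 205.7, 134.9]
tcp_rot: [3.141, -0.0, 1.7]
ft_force: [0.1, -0.6, 1.0]
opening: 0.005
grip_force: 0.4
```

Request:
{"name": "step_arm", "arguments": {
  "increments": [
    {"slide":[0,0.012,0],"roll":0},
    {"slide":[0,0.024,0],"roll":0},
    {"slide":[0,0.036,0],"roll":0},
    {"slide":[0,0.046,0],"roll":0},
    {"slide":[0,0.046,0],"roll":0}
  ]
}}

```text
t: 4.0
eef_pos: [496.3, 211.5, 134.5]
tcp_rot: [3.142, -0.0, 1.7]
ft_force: [0.3, -0.2, -0.8]
opening: 0.009
grip_force: 0.0
```

Run:
```python
from h import *
s=cam("side");save(s,"pics/s1.png",(190,130,390,270),3)
```

```text
(no output)
```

View pics/s1.png

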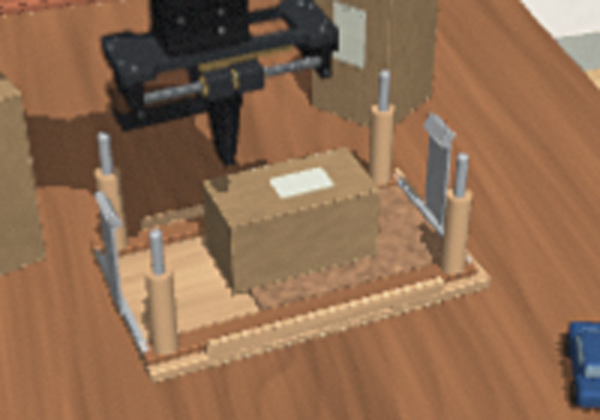

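The side crop shows the carton lying lengthwise on the cork between the pins, centre at about crop px (290,215), with the gripper clear above it. Next I rise over the stand to look at the pins and the carton.

Request:
{"name": "step_arm", "arguments": {
  "increments": [
    {"slide":[0,0.01,-0.05],"roll":0.18},
    {"slide":[0,0.02,-0.1],"roll":0.36},
    {"slide":[0,0.03,-0.15],"roll":0.54},
    {"slide":[0,0.04,-0.2],"roll":0.72},
    {"slide":[0,0.047,-0.22],"roll":0.9}
  ]
}}

```text
t: 4.68
eef_pos: [542.6, 217.6, 357.7]
tcp_rot: [3.14, -0.003, 0.794]
ft_force: [0.8, -0.7, -0.4]
opening: 0.006
grip_force: 0.0
```

Request:
{"name": "step_arm", "arguments": {
  "increments": [
    {"slide":[0,0,0],"roll":0.17},
    {"slide":[0,0,0],"roll":0.34},
    {"slide":[0,0,0],"roll":0.51},
    {"slide":[0,0,0],"roll":0.67},
    {"slide":[0,0,0],"roll":0.67}
  ]
}}

```text
t: 5.3
eef_pos: [542.0, 217.5, 354.5]
tcp_rot: [-3.142, 0.0, 0.131]
ft_force: [-0.2, 0.2, 0.6]
opening: 0.0
grip_force: 0.0
```

Run:
```python
from h import *
np.set_printoptions(precision=4,suppress=True)
w=cam("wrist");save(w,"pics/w1.png");np.savez("w1.npz",**{k:np.array(v) for k,v in w.items()})
T=np.linalg.inv(w["camera_from_world"]);print(T)
for t in["pin_level","stand","carton_mid"]:print(t,mark_of("wrist",t))
print(state()["eef_pos"],state()["tcp_rot"],state()["joints"])
```

```text
[[  0.1307   0.9466   0.2947 625.984 ]
 [ -0.9914   0.1246   0.0393 228.1253]
 [  0.0005  -0.2973   0.9548 525.2379]
 [  0.       0.       0.       1.    ]]
pin_level []
stand []
carton_mid []
[542.2372 217.4771 354.6112] [-3.1416  0.0001  0.1324] [0.2684 0.3245 1.4527 0.     1.3646 1.7068]
```

View pics/w1.png

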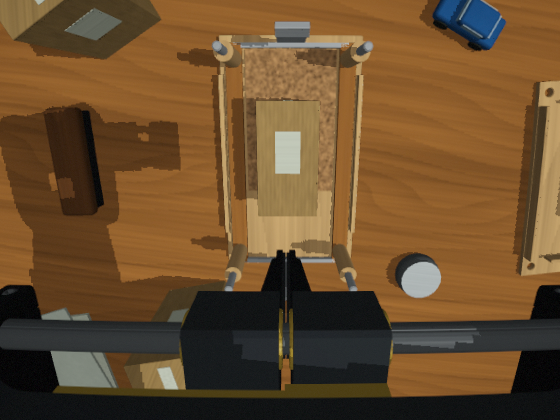

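The wrist view shows the far pin tips at about (217,47) and (368,46), the near ones at about (229,285) and (351,285), and the carton on the cork at (288,158). I'll enlarge the tips in one composite.

Run:
```python
import cv2,numpy as np
im=cv2.imread("pics/w1.png")
C=[(200,30),(350,30),(210,260),(330,260)]
a=[cv2.resize(im[y:y+40,x:x+40],(400,300) if 0 else (300,300),interpolation=cv2.INTER_CUBIC) for x,y in C]
cv2.imwrite("pics/w1c.png",np.vstack([np.hstack(a[:2]),np.hstack(a[2:])]))
```

```text
(no output)
```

View pics/w1c.png

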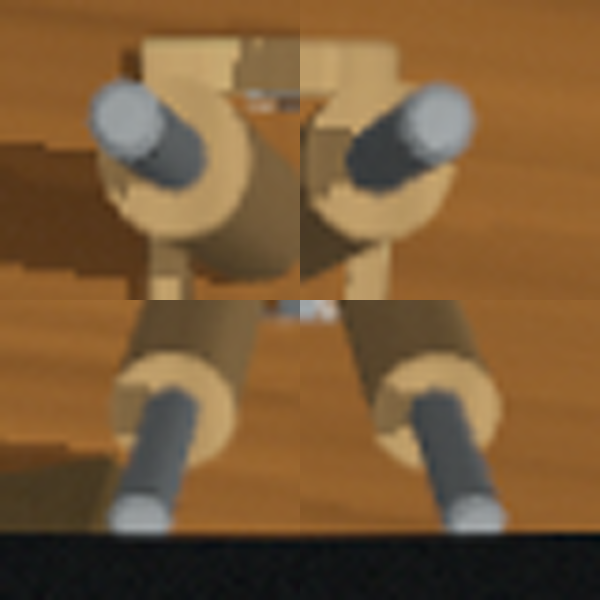

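Tip centres from the composite: far (216.5,45.6) and (367.8,45.7), near (228.3,288.3) and (352.9,288.3).

Run:
```python
from h import *
np.set_printoptions(precision=2,suppress=True)
w=dict(np.load("w1.npz"))
P=np.array([at_z(w,u,140)[:2] for u in[(216.5,45.6),(367.8,45.7),(228.3,288.3),(352.9,288.3)]])
print(P,P.mean(0))
M=np.array([(135,75),(135,-75),(-135,75),(-135,-75)],float)
A=cv2.estimateAffinePartial2D(M,P)[0];print(A[:,2],np.hypot(A[0,0],A[1,0]),np.arctan2(A[1,0],A[0,0]))
X=cloud(w);z=X[...,2];u,v=np.meshgrid(np.arange(560),np.arange(420))
m=(u>245)&(u<330)&(v>90)&(v<225)&(z>80)&(z<100)
r=cv2.minAreaRect(X[m][:,:2].astype(np.float32));print("carton",r,np.median(z[m]))
# board ends at z~12 along the centre line; rim
a=np.arctan2(A[1,0],A[0,0]);ex=np.array([np.cos(a),np.sin(a)]);ey=np.array([-ex[1],ex[0]])
L=X[...,:2]-A[:,2];sx=L@ex;sy=L@ey
m=(abs(abs(sy)-92)<4)&(abs(sx)<180)&(z>21)&(z<30);print("rim",np.percentile(sx[m],[1,99]))
print("carton rel",(np.array(r[0])-A[:,2])@ex,(np.array(r[0])-A[:,2])@ey)
for k,(q,zz) in {"cork edge":((288,190),18)}.items(): print(k,(at_z(w,q,zz)[:2]-A[:,2])@ex)
```

```text
[[668.82 302.36]
 [688.43 154.09]
 [403.15 267.7 ]
 [422.56 119.64]] [545.74 210.95]
[545.74 210.95] 0.9934701691694877 0.12966395097690697
carton ((557.095458984375, 216.80377197265625), (139.2562713623047, 74.22706604003906), 7.279686450958252) 92.57553560805155
rim [-101.76  112.41]
carton rel 12.017539928962094 4.34005794461814
cork edge -43.047815366117455
```

Request:
{"name": "step_arm", "arguments": {
  "increments": [
    {"slide":[-0.004,0.058,0],"roll":0},
    {"slide":[-0.008,0.116,0],"roll":0},
    {"slide":[-0.012,0.174,0.01],"roll":-0.03},
    {"slide":[-0.016,0.232,0.03],"roll":-0.06},
    {"slide":[-0.02,0.29,0.05],"roll":-0.092}
  ]
}}

```text
t: 6.12
eef_pos: [559.9, -74.5, 304.3]
tcp_rot: [3.141, -0.001, 0.225]
ft_force: [0.5, 0.1, -0.7]
opening: 0.003
grip_force: 0.0
```

```bash
python3 -c "
from h import *
s=state();print(s['eef_pos'],s['tcp_rot'])"
```

```text
[559.93031054 -74.48872206 304.30613599] [ 3.14134895e+00 -7.14467445e-04  2.24863671e-01]
```

Request:
{"name": "step_arm", "arguments": {
  "increments": [
    {"slide":[-0.008,0.052,0.02],"roll":0},
    {"slide":[-0.016,0.104,0.04],"roll":0},
    {"slide":[-0.022,0.14,0.065],"roll":0},
    {"slide":[-0.026,0.162,0.082],"roll":0},
    {"slide":[-0.026,0.162,0.082],"roll":0}
  ]
}}

```text
t: 6.75
eef_pos: [569.9, -237.0, 221.3]
tcp_rot: [-3.14, 0.002, 0.221]
ft_force: [-0.7, 1.2, -0.5]
opening: 0.004
grip_force: 0.0
```

Run:
```python
from h import *
w=cam("wrist");save(w,"pics/w2.png");np.savez("w2.npz",**{k:np.array(v) for k,v in w.items()})
print(state()["eef_pos"],state()["tcp_rot"])
im=w["color"][:,:,::-1]
C=[(200,25),(350,25),(210,260),(330,260)]
a=[cv2.resize(im[y:y+40,x:x+40],(300,300),interpolation=cv2.INTER_CUBIC) for x,y in C]
b=np.vstack([np.hstack(a[:2]),np.hstack(a[2:])])
cv2.imwrite("pics/w2v.png",np.hstack([cv2.resize(b,(400,400)),cv2.resize(im,(400,300))[np.r_[0:300,[299]*100]]]))
```

```text
[ 570.31921478 -236.17509829  222.40974009] [-3.14078798e+00  4.75661183e-04  2.21843717e-01]
```

View pics/w2v.png

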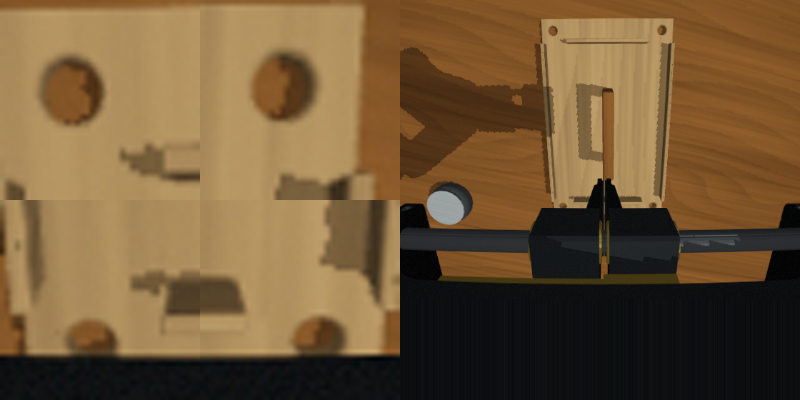

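The composite shows the tray holes at about px (213.8,42.8), (366.2,42.2), (228,287) and (353.4,286.8), with the handle ahead of the fingertips.

Run:
```python
from h import *
np.set_printoptions(precision=2,suppress=True)
w=dict(np.load("w2.npz"))
P=np.array([at_z(w,u,8)[:2] for u in[(213.8,42.8),(366.2,42.2),(228,287),(353.4,286.8)]])
M=np.array([(135,75),(135,-75),(-135,75),(-135,-75)],float)
A=cv2.estimateAffinePartial2D(M,P)[0];print(P,A[:,2],np.hypot(A[0,0],A[1,0]),np.arctan2(A[1,0],A[0,0]))
X=cloud(w);z=X[...,2];u,v=np.meshgrid(np.arange(560),np.arange(420))
m=(u>270)&(u<310)&(v>100)&(v<260)&(z>68)&(z<90)
r=cv2.minAreaRect(X[m][:,:2].astype(np.float32));print("handle",r,np.percentile(z[m],[5,50,95]))
t=cam("top");s=cam("side")
for n in("tray_grip",):
    print(tri([ray(t,mark_of("top",n)[0]["uv"]),ray(s,mark_of("side",n)[0]["uv"])]))
```

```text
[[ 690.08 -138.04]
 [ 723.55 -284.03]
 [ 428.97 -198.65]
 [ 462.09 -344.59]] [ 576.17 -241.33] 0.9945061609073317 0.22701180615509073
handle ((575.94873046875, -240.86672973632812), (112.234619140625, 13.896177291870117), 12.674335479736328) [79.03 80.35 81.62]
[ 572.7  -244.35   81.37]
```

Request:
{"name": "step_arm", "arguments": {
  "increments": [
    {"slide":[0.003,0.0067,0],"roll":0},
    {"slide":[0.0033,0.0067,0.03],"roll":0},
    {"slide":[0.0033,0.0067,0.08],"roll":0},
    {"slide":[0.0033,0.0067,0.13],"roll":0},
    {"slide":[0.0033,0.0067,0.168],"roll":0}
  ],
  "fingers": 0.6
}}

```text
t: 7.62
eef_pos: [575.1, -242.0, 53.0]
tcp_rot: [-3.141, 0.0, 0.222]
ft_force: [1.2, -0.7, 0.2]
opening: 0.475
grip_force: 0.0
```

Request:
{"name": "step_arm", "arguments": {
  "increments": [
    {"slide":[0,0,0],"roll":0},
    {"slide":[0,0,0],"roll":0},
    {"slide":[0,0,0],"roll":0},
    {"slide":[0,0,0],"roll":0},
    {"slide":[0,0,0],"roll":0}
  ],
  "fingers": 0
}}

```text
t: 8.25
eef_pos: [575.4, -242.2, 55.8]
tcp_rot: [3.141, -0.001, 0.222]
ft_force: [-1.6, 2.5, 7.4]
opening: 0.143
grip_force: 30.0
```

Run:
```python
from h import *
s=state();print(s["eef_pos"],s["tcp_rot"],s["opening"],s["grip_force"],s["ft_force"])
t=cam("top");X=cloud(t);z=X[...,2]
np.savez("t2.npz",**{k:np.array(v) for k,v in t.items()})
```

```text
[ 575.39788071 -242.17763916   55.82469577] [ 3.14085114e+00 -1.11817835e-03  2.22102014e-01] 0.143399696876695 29.999563694000244 [-1.60328572  2.49830965  7.43827162]
```

Request:
{"name": "step_arm", "arguments": {
  "increments": [
    {"slide":[0,0,-0.03],"roll":0},
    {"slide":[0,0,-0.07],"roll":0},
    {"slide":[0,0,-0.12],"roll":0},
    {"slide":[0.006,-0.04,-0.16],"roll":0},
    {"slide":[0.0125,-0.08,-0.175],"roll":0}
  ]
}}

```text
t: 8.93
eef_pos: [569.8, -160.9, 232.1]
tcp_rot: [3.14, -0.003, 0.221]
ft_force: [0.4, 0.1, -4.0]
opening: 0.141
grip_force: 30.0
```

Request:
{"name": "step_arm", "arguments": {
  "increments": [
    {"slide":[0.008,-0.05,0],"roll":0},
    {"slide":[0.016,-0.1,0],"roll":0.02},
    {"slide":[0.024,-0.15,0],"roll":0.05},
    {"slide":[0.0315,-0.2,0],"roll":0.075},
    {"slide":[0.039,-0.25,0],"roll":0.092}
  ]
}}

```text
t: 9.55
eef_pos: [552.2, 92.6, 229.8]
tcp_rot: [-3.142, -0.0, 0.129]
ft_force: [0.1, 0.5, -3.6]
opening: 0.149
grip_force: 30.0
```

Run:
```python
from h import *
s=state();p=s["eef_pos"];y=s["tcp_rot"][2];print(p,s["tcp_rot"],s["opening"],s["ft_force"])
d=np.array([544.6,210.6])-p[:2];print(d@[np.cos(y),np.sin(y)],d@[np.sin(y),-np.cos(y)])
```

```text
[552.18246458  92.59182692 229.76605178] [-3.14156741e+00 -5.75142356e-05  1.29035317e-01] 0.1490532451889174 [ 0.10863761  0.45093137 -3.57224038]
7.665573719169007 -118.00280361640453
```

Request:
{"name": "step_arm", "arguments": {
  "increments": [
    {"slide":[0.003,-0.04,0],"roll":0},
    {"slide":[0.006,-0.08,0],"roll":0},
    {"slide":[0.0077,-0.118,0],"roll":0},
    {"slide":[0.0077,-0.118,0.02],"roll":0},
    {"slide":[0.0077,-0.118,0.02],"roll":0}
  ]
}}

```text
t: 10.18
eef_pos: [544.1, 209.2, 208.6]
tcp_rot: [3.141, 0.003, 0.131]
ft_force: [0.4, 0.2, -3.2]
opening: 0.144
grip_force: 30.0
```

Run:
```python
from h import *
np.set_printoptions(precision=4,suppress=True)
R=[]
for n in ["side","top","side","top"]:
    c=cam(n);R.append(np.r_[state()["eef_pos"],state()["tcp_rot"]])
    if len(R)<3: save(c,f"pics/{n}3.png"); np.savez(f"{n}3.npz",**{k:np.array(v) for k,v in c.items()})
print(np.array(R));p=np.mean(R,0);y=p[5]
d=np.array([544.6,210.6])-p[:2];print(d@[np.cos(y),np.sin(y)],d@[np.sin(y),-np.cos(y)])
s=cv2.imread("pics/side3.png")[150:235,205:375];t=cv2.imread("pics/top3.png")[125:265,185:300]
a=cv2.resize(s,(800,400),interpolation=cv2.INTER_CUBIC)
cv2.imwrite("pics/v3.png",a)
```

```text
[[544.7558 208.8957 209.4985   3.1415   0.0012   0.1298]
 [545.1399 208.7438 210.0392   3.1416   0.       0.1294]
 [545.3743 208.6918 210.3168  -3.1414  -0.0007   0.1292]
 [545.3921 208.6596 210.3727  -3.1414  -0.0009   0.1291]]
-0.3218204710604967 -1.9097537041439707
```

View pics/v3.png

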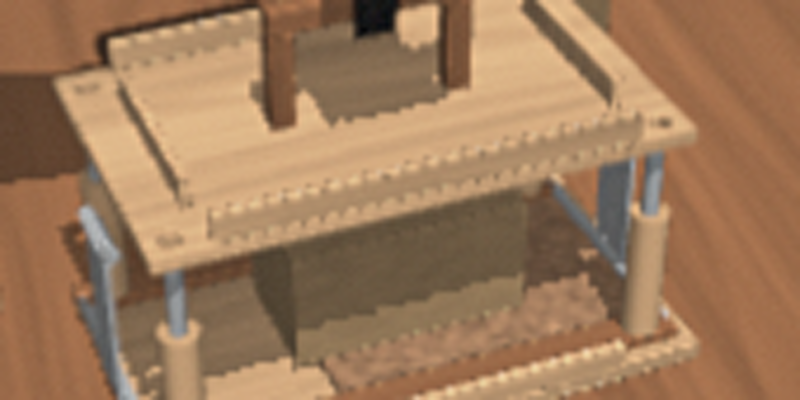

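The view shows the tray level over the stand, with all four corner holes about over the pins. A small y correction, then a slow descent.

Request:
{"name": "step_arm", "arguments": {
  "increments": [
    {"slide":[-0.0003,-0.0019,0],"roll":0},
    {"slide":[-0.0003,-0.0019,0.006],"roll":0},
    {"slide":[-0.0003,-0.0019,0.01],"roll":0},
    {"slide":[-0.0003,-0.0019,0.014],"roll":0},
    {"slide":[-0.0003,-0.0019,0.017],"roll":0}
  ]
}}

```text
t: 11.0
eef_pos: [544.5, 210.9, 192.3]
tcp_rot: [-3.142, 0.0, 0.13]
ft_force: [-0.5, -0.1, -3.5]
opening: 0.144
grip_force: 30.0
```

Request:
{"name": "step_arm", "arguments": {
  "increments": [
    {"slide":[0,0,0],"roll":0},
    {"slide":[0,0,0.001],"roll":0},
    {"slide":[0,0,0.002],"roll":0},
    {"slide":[0,0,0.002],"roll":0},
    {"slide":[0,0,0.002],"roll":0}
  ]
}}

```text
t: 11.62
eef_pos: [544.6, 210.9, 190.7]
tcp_rot: [-3.142, -0.0, 0.13]
ft_force: [0.6, 0.9, -4.2]
opening: 0.15
grip_force: 30.0
```

Request:
{"name": "step_arm", "arguments": {
  "increments": [
    {"slide":[0,0,0.001],"roll":0},
    {"slide":[0,0,0.002],"roll":0},
    {"slide":[0,0,0.003],"roll":0},
    {"slide":[0,0,0.003],"roll":0},
    {"slide":[0,0,0.003],"roll":0}
  ]
}}

```text
t: 12.25
eef_pos: [544.5, 210.9, 187.6]
tcp_rot: [-3.141, 0.0, 0.13]
ft_force: [0.1, 0.2, -2.8]
opening: 0.145
grip_force: 30.0
```

Request:
{"name": "step_arm", "arguments": {
  "increments": [
    {"slide":[0,0,0.001],"roll":0},
    {"slide":[0,0,0.002],"roll":0},
    {"slide":[0,0,0.003],"roll":0},
    {"slide":[0,0,0.003],"roll":0},
    {"slide":[0,0,0.003],"roll":0}
  ]
}}

```text
t: 12.88
eef_pos: [544.5, 210.9, 184.6]
tcp_rot: [-3.142, 0.0, 0.13]
ft_force: [-0.1, -0.8, -3.1]
opening: 0.144
grip_force: 30.0
```

Request:
{"name": "step_arm", "arguments": {
  "increments": [
    {"slide":[0,0,0.002],"roll":0},
    {"slide":[0,0,0.004],"roll":0},
    {"slide":[0,0,0.006],"roll":0},
    {"slide":[0,0,0.007],"roll":0},
    {"slide":[0,0,0.007],"roll":0}
  ]
}}

```text
t: 13.5
eef_pos: [544.5, 210.9, 177.6]
tcp_rot: [-3.142, -0.0, 0.13]
ft_force: [-0.5, 0.2, -3.7]
opening: 0.145
grip_force: 30.0
```

Request:
{"name": "step_arm", "arguments": {
  "increments": [
    {"slide":[0,0,0.001],"roll":0},
    {"slide":[0,0,0.002],"roll":0},
    {"slide":[0,0,0.003],"roll":0},
    {"slide":[0,0,0.004],"roll":0},
    {"slide":[0,0,0.004],"roll":0}
  ]
}}

```text
t: 14.12
eef_pos: [544.5, 210.9, 173.5]
tcp_rot: [-3.142, 0.0, 0.13]
ft_force: [-0.5, -0.2, -3.6]
opening: 0.146
grip_force: 30.0
```

Run:
```python
from h import *
c=cam("side");save(c,"pics/s4.png",(205,150,375,270),4)
s=state();print(s["eef_pos"],s["ft_force"],s["moment"])
```

```text
[544.51883048 210.87541505 173.59755466] [ 0.59854952 -0.24934979 -3.9824768 ] [-0.0923189   0.07533495  0.06930784]
```

View pics/s4.png

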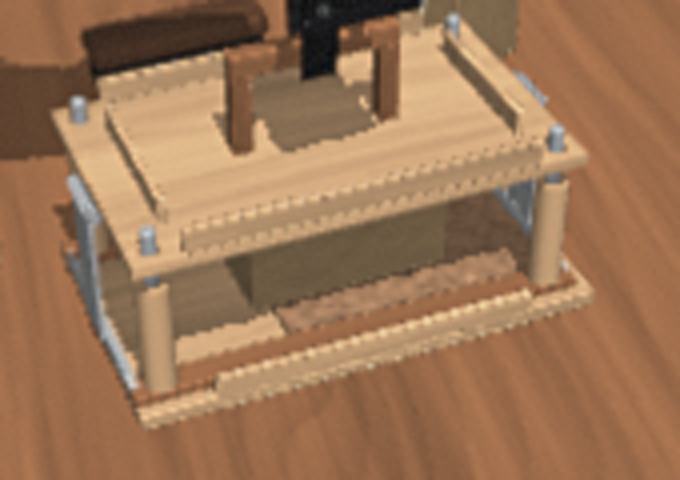

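All four pins stick up through the corner holes (crop px (78,108), (148,240), (453,25), (556,138)) and the tray is level. I'll press it down in the grip.

Request:
{"name": "step_arm", "arguments": {
  "increments": [
    {"slide":[0,0,0.002],"roll":0},
    {"slide":[0,0,0.004],"roll":0},
    {"slide":[0,0,0.005],"roll":0},
    {"slide":[0,0,0.006],"roll":0},
    {"slide":[0,0,0.006],"roll":0}
  ]
}}

```text
t: 14.8
eef_pos: [545.2, 211.1, 168.6]
tcp_rot: [-3.141, -0.002, 0.13]
ft_force: [-0.5, 0.5, 6.2]
opening: 0.147
grip_force: 30.0
```

Request:
{"name": "step_arm", "arguments": {
  "increments": [
    {"slide":[0,0,0.001],"roll":0},
    {"slide":[0,0,0.002],"roll":0},
    {"slide":[0,0,0.003],"roll":0},
    {"slide":[0,0,0.004],"roll":0},
    {"slide":[0,0,0.004],"roll":0}
  ]
}}

```text
t: 15.42
eef_pos: [544.6, 211.1, 164.1]
tcp_rot: [-3.141, -0.001, 0.13]
ft_force: [-2.8, 1.3, 5.1]
opening: 0.143
grip_force: 30.0
```

Request:
{"name": "step_arm", "arguments": {
  "increments": [
    {"slide":[0,0,0.001],"roll":0},
    {"slide":[0,0,0.002],"roll":0},
    {"slide":[0,0,0.003],"roll":0},
    {"slide":[0,0,0.004],"roll":0},
    {"slide":[0,0,0.004],"roll":0}
  ]
}}

```text
t: 16.05
eef_pos: [543.8, 210.7, 159.0]
tcp_rot: [3.141, 0.002, 0.13]
ft_force: [-4.4, -0.6, -4.7]
opening: 0.147
grip_force: 30.0
```

Request:
{"name": "step_arm", "arguments": {
  "increments": [
    {"slide":[0,0,0.001],"roll":0},
    {"slide":[0,0,0.002],"roll":0},
    {"slide":[0,0,0.003],"roll":0},
    {"slide":[0,0,0.004],"roll":0},
    {"slide":[0,0,0.004],"roll":0}
  ]
}}

```text
t: 16.68
eef_pos: [544.9, 210.9, 155.8]
tcp_rot: [-3.141, -0.001, 0.13]
ft_force: [-0.7, 0.3, 0.7]
opening: 0.14
grip_force: 30.0
```

Request:
{"name": "step_arm", "arguments": {
  "increments": [
    {"slide":[0,0,0.001],"roll":0},
    {"slide":[0,0,0.002],"roll":0},
    {"slide":[0,0,0.003],"roll":0},
    {"slide":[0,0,0.003],"roll":0},
    {"slide":[0,0,0.003],"roll":0}
  ]
}}

```text
t: 17.3
eef_pos: [545.1, 211.0, 155.7]
tcp_rot: [-3.141, -0.003, 0.13]
ft_force: [-8.9, -3.1, 28.4]
opening: 0.145
grip_force: 30.0
```

Run:
```python
from h import *
c=cam("side");save(c,"pics/s5.png",(205,150,375,270),4)
s=state();print(s["eef_pos"],s["tcp_rot"],s["ft_force"])
```

```text
[545.07700501 210.97279261 155.648927  ] [-3.14127799 -0.00343111  0.1299383 ] [-9.71313509 -3.29925953 28.66838741]
```

View pics/s5.png

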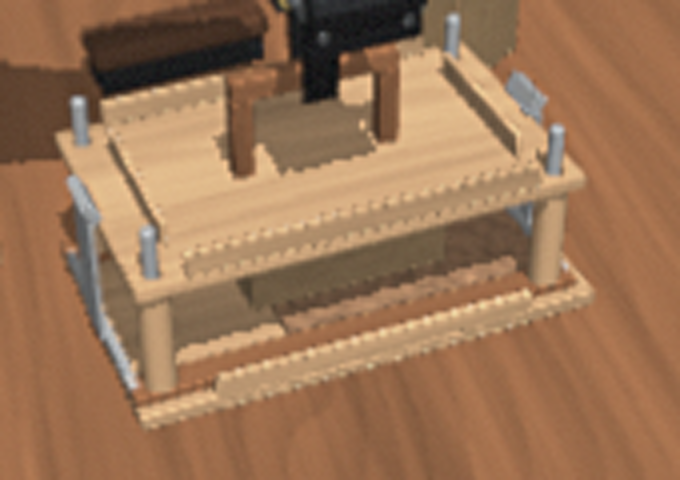

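The tray now sits on the columns (28 N against a hard stop). I'll unload, open and rise, then check the height and the clips.

Request:
{"name": "step_arm", "arguments": {
  "increments": [
    {"slide":[0,0,-0.001],"roll":0},
    {"slide":[0,0,-0.003],"roll":0},
    {"slide":[0,0,-0.003],"roll":0},
    {"slide":[0,0,-0.003],"roll":0}
  ]
}}

```text
t: 17.85
eef_pos: [544.8, 210.9, 155.8]
tcp_rot: [-3.141, -0.001, 0.13]
ft_force: [-0.5, 0.1, 4.0]
opening: 0.145
grip_force: 30.0
```

Request:
{"name": "step_arm", "arguments": {
  "increments": [
    {"slide":[0,0,0],"roll":0},
    {"slide":[0,0,0],"roll":0},
    {"slide":[0,0,0],"roll":0},
    {"slide":[0,0,0],"roll":0},
    {"slide":[0,0,0],"roll":0}
  ],
  "fingers": 0.5
}}

```text
t: 18.48
eef_pos: [544.5, 210.9, 155.6]
tcp_rot: [-3.142, -0.0, 0.13]
ft_force: [-0.9, -0.4, 0.6]
opening: 0.496
grip_force: 0.0
```

Request:
{"name": "step_arm", "arguments": {
  "increments": [
    {"slide":[0,0,-0.03],"roll":0},
    {"slide":[0,0,-0.08],"roll":0},
    {"slide":[0,0,-0.13],"roll":0},
    {"slide":[0,0,-0.18],"roll":0},
    {"slide":[0,0,-0.22],"roll":0}
  ]
}}

```text
t: 19.1
eef_pos: [544.4, 210.8, 377.9]
tcp_rot: [-3.141, -0.002, 0.13]
ft_force: [0.5, -1.0, -1.1]
opening: 0.501
grip_force: 0.0
```

Run:
```python
from h import *
np.set_printoptions(precision=4,suppress=True)
for _ in range(4): w=cam("wrist")
s=cam("side");print(state()["eef_pos"],state()["ft_force"])
X=cloud(w);z=X[...,2];c0=np.array([545,210.8]);a=.13;ex=np.array([np.cos(a),np.sin(a)]);ey=np.array([-ex[1],ex[0]])
for n,Q in(("w",X),("s",cloud(s))):
    L=Q[...,:2]-c0;sx=L@ex;sy=L@ey;zz=Q[...,2]
    m=(abs(sx)<115)&(abs(sy)<80)&(abs(sy)>15)&(zz>98)&(zz<118)
    A=np.c_[sx[m],sy[m],np.ones(m.sum())];f=np.linalg.lstsq(A,zz[m],rcond=None)[0];print(n,"board plane",f)
    m=(abs(sx)<54)&(abs(sy)<9)&(zz>170);print(n,"handle top",np.median(zz[m]),m.sum(),cv2.minAreaRect(Q[m][:,:2].astype(np.float32)))
    for sg in(-1,1):
        m=(sx*sg>140)&(sx*sg<185)&(abs(sy)<16)&(zz>100)&(zz<130);print(n,"clip",sg,m.sum(),np.percentile(sx[m],[5,50,95]) if m.any() else 0, np.percentile(zz[m],[5,50,95]) if m.any() else 0)
im=w["color"][:,:,::-1]; sm=s["color"][:,:,::-1]
b=cv2.resize(im[10:290,190:400],(420,560),interpolation=cv2.INTER_CUBIC)
k=cv2.resize(sm[145:265,210:370],(373,280),interpolation=cv2.INTER_CUBIC)
cl=np.hstack([cv2.resize(sm[175:235,212:242],(140,280),interpolation=cv2.INTER_CUBIC),cv2.resize(sm[155:215,320:350],(140,280),interpolation=cv2.INTER_CUBIC)])
k2=np.zeros((280,373,3),np.uint8);k2[:,:280]=cl
cv2.imwrite("pics/f.png",np.hstack([b,np.vstack([k,k2])]))
```

```text
[544.2014 210.7838 374.6774] [-0.4619 -0.0818  0.3615]
w board plane [  0.0022  -0.0003 108.4961]
w handle top 473.2729999455141 6204 ((544.8253173828125, 210.75218200683594), (107.40876770019531, 17.989728927612305), 7.507557392120361)
w clip -1 435 [-158.622  -149.5049 -141.3788] [107.5944 115.9582 123.7845]
w clip 1 628 [141.1157 150.2205 158.9999] [108.0321 117.9339 124.3317]
s board plane [  0.0012   0.0006 109.0381]
s handle top 181.1188333285811 433 ((544.8875122070312, 210.61044311523438), (107.26508331298828, 17.733184814453125), 7.341615676879883)
s clip -1 72 [-159.7399 -154.0538 -141.1988] [103.4945 114.597  124.0184]
s clip 1 82 [141.7703 150.5189 158.3612] [108.2375 116.1059 124.9718]
```

View pics/f.png

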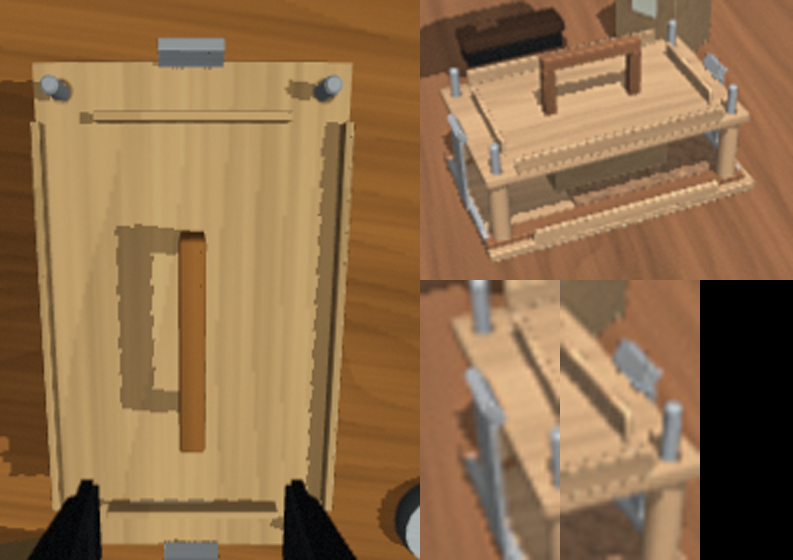

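The wrist and side views show the tray flat on the columns. Its board top is at 108.5–109 mm and level to about 0.002 rad. Both clip noses are over its end edges, with the outer faces at about ±159 mm, so the clips are at rest. The gripper is clear, so I'm handing in.

```bash
python3 -c "
from h import *
print(env.job_done())"
```

```text
the job is handed in; nothing more can be done
None
```

The job is handed in, verdict not reported: the carton lies lengthwise on the cork, the tray sits level on all four columns with both clips apparently snapped at rest, and no bystander was touched.

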